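# Set and lock the drip cone over the tumbler on the coaster

## Robot

A 6-joint arm with a two-finger parallel gripper is mounted at the origin on the work surface. World frame = base frame: x ahead of the robot, y to its left, z up, the work surface at z = 0. Lengths are in mm, angles in rad, forces in N, time in s.
With the tool pointing down it reaches from about 275 to 850 mm from the base axis. Payload 19 kg.
Tool frame: the origin (TCP) lies at the very end of the fingers, on their centre line; the grasp point (between the pads) lies 19 mm behind it; z points along the fingers, y is the line along which they close (so a half turn about z gives the same grasp; the last joint's range is limited). The gripper opens to 85 mm and grips with 20 to 120 N. Pads are 22 mm wide; open, the fingers measure 114 mm over their backs; the gripper's body (76 mm by 85 mm) begins 54 mm behind the grasp point. The pads swing forward as they close: fully open they stand 13 mm farther back than shut.
Start: joints at [-1.375, 0.15, 1.437, -0, 1.554, -0.134], TCP at [186.189, -543.989, 231.267] pointing down, gripper open.
Joint ranges: [-2.8, 2.8], [-0.68, 2.1], [0.12, 2.68], [-1.39, 4.53], [0.16, 2.79], [-2.81, 2.81]. Speed limits (rad/s): [1.89, 1.89, 2.22, 3.01, 3.01, 3.01].

## Interface

Orientations are given as a unit quaternion [x, y, z, w].
In Python, from rig import r gives the robot as it stands.
- The arm moves only by the tool inch_along, called as name([rows], argument=value, ...), one row to a line, values as JSON. Schema: {"type":"object","properties":{"segments":{"type":"array","items":{"type":"array","items":{"type":"number"},"minItems":5,"maxItems":5},"minItems":1,"maxItems":10},"squeeze":{"type":"number"},"only":{"type":"string"},"quiet":{"type":"boolean"},"lines":{"type":"string"}},"required":["segments"],"additionalProperties":false}. segments is a list of rows, 1 to 10 of them, each of 5 numbers: dx, dy, dz in mm, then a turn about the tool's z in rad, then the finger opening in mm; each row is the pose to reach, as a shift and turn from the pose commanded when the call began, along the tool's axes at that moment; what a row does not reach only later rows make up. A row lasts 1/12 s, in which the tool goes at most 41.7 mm and 0.125 rad, less where a joint would pass 70% of its speed; a pose out of reach is approached as far as the arm can. The fingers move at their own pace and stop on an object; squeeze is the grip in N (left out, the last holds). Time passes only in rows, so rows that do not move let the fingers close. The tool returns the time, the measured TCP pose, the force, the opening and the grip force at its end. only (a regular expression) keeps the lines of the reply that match it, lines (a string "A,B") keeps lines A to B, and quiet returns only ok. Input that does not fit is refused with a message, and nothing moves.
- r.get_state(): the state, without advancing time (a new reading comes with each control period).
- r.capture(name): name is "scene" or "top" or "wrist"; returns a dict with "image" (384x512x3 uint8, red, green, blue), "mtx" (3x3 intrinsics, pixels), "R" (3x3) and "t" (3): a world point X has camera coordinates R X + t. Camera axes: x right, y down, z forward; pixel columns grow to the right and rows downward; lengths in mm; the calibration is good to about 2 mm. The wrist camera is an equidistant fisheye: a pixel r from the principal point sees the ray r / f radians off the axis. A picture is of the moment at which its call begins. There is no depth.
- r.hand_in(): hands the job in; it is judged then, once.
The state is a dict: "time_s": time; "joints": joint angles; "joint_vel": joint speeds; "tau": joint torques, N m; "position": TCP position; "tcp_rot": TCP orientation; "contact_force": force on the tool from outside, world axes, zero at the start; "wrist_torque": the same for the moment, N m; "finger_gap": finger opening in mm; "grasp_force": force on a finger pad.
Only numpy, scipy, OpenCV 4.12 (cv2) and the standard library are available. Lean on these libraries where they do the work, as an engineer would, in place of code of your own. Each camera call takes 0.05 s, during which the arm holds its last target. There are 200 camera calls.

## Task

Slide the drip cone along its rail until its spout is centred over the tumbler that stands on the coaster, then lock its carriage there by turning the clamp knob on top of the carriage clockwise (seen from above) all the way to its stop. Leave that tumbler standing where it is; the other tumbler and the end stop's knob are not part of the job.

Things in the scene. Friction and masses are not known exactly. Their poses are not given: they have to be found in the camera images.
- clamp_grip (a point): Grip point of the cone carriage's clamp knob: on its vertical axis, 12 mm below the top of its black bar (50 x 13 mm, 28 mm high), 222 mm above the table; a 30 mm collar lies 24 mm below it. x runs along the bar and turns with the knob; z up. Grip across the bar; the loose carriage (50 x 60 mm) can be drawn along by it. A like knob, 83 mm or more away, is on the rail's end stop: not this one.
- clamp_knob (a joint): Angle of that knob, rad, growing clockwise seen from above: 0 fully loose, 1.4 the tight stop; it starts between 0 and 0.3. The carriage is free below about 0.75 and held by the clamp (20 to 40 N) from about 0.9 up. Turning takes about 0.1 N m; the knob stays where it is left.
- spout (a point): Lower outlet of the stainless drip cone, on its axis, 132 mm above the table (spout 20 mm wide; cone 98 mm wide at its top, 195 mm above the table). Fixed to the carriage, 125 mm from the knob's axis on the side away from the robot. y is along the level rail, the carriage's only motion: 135 mm either way of the rail's middle, near which it starts; friction about 2 N. z up.
- tumbler: The clear tumbler standing loose on a round dark wooden coaster (96 mm wide, 8 mm thick) on the oak board, in the cone's track to 5 mm, 70 to 110 mm to one side of the rail's middle. 70 mm wide at the rim, 58 at the base, 80 high, rim 14 mm below the spout; origin at the centre of its underside, z up. A like tumbler stands on the bare board at the other side.

How it is judged:
By the outcome, as a careful person would: the job done as asked, in the order asked, and still so for the second after the job is handed in, with the robot touching nothing.
It also fails if it takes over 38 s, if anything falls off the work surface, if the arm or the gripper's body presses on something with over 40 N, if the wrist force passes 120 N, or if a joint passes its speed limit or range.

## Working session

There is one attempt and no reset: what is moved stays moved. The work goes in short steps, Python scripts to look and compute and a tool call to move; the robot and the scene stay as the last step left them, time stands still between calls to the robot, and variables do not carry over. Pictures are saved under pics/ and viewed, at most 10 in all, crops included, and the job is handed in when it is done.

```bash
ls; mkdir -p pics
```

Run:
```python
from rig import r
import cv2,numpy as np,pickle
s=r.get_state();print(s)
C={n:r.capture(n) for n in("scene","top","wrist")}
pickle.dump(C,open("c0.pkl","wb"))
for n,c in C.items():
    cv2.imwrite(f"pics/{n}0.png",c["image"][:,:,::-1]);print(n,np.round(c["mtx"],1).tolist(),np.round(c["R"],3).tolist(),np.round(c["t"],1))
```

```text
pics
rig.py
{'time_s': 0.0, 'joints': array([-1.37497392e+00,  1.51004510e-01,  1.43800627e+00,  2.68358595e-06,
        1.55381248e+00, -1.34016783e-01]), 'joint_vel': array([ 0.00034725,  0.00022189,  0.00212447, -0.0011743 ,  0.0017927 ,
        0.00190455]), 'tau': array([ 6.28094203e-04, -7.13059902e+01, -5.70876646e+01, -2.17966522e-04,
        8.88472743e-03,  3.62973719e-05]), 'position': array([ 186.16296575, -543.77531199,  230.67724789]), 'tcp_rot': array([ 9.86431376e-01,  1.64172963e-01, -1.76706076e-05, -6.15050222e-04]), 'contact_force': array([ 0.09505673,  0.08392965, -0.13569074]), 'wrist_torque': array([-0.04660433,  0.01513241, -0.02915111]), 'grasp_force': 0.0, 'finger_gap': 85.33424449444118}
scene [[430.6, 0.0, 259.0], [0.0, 430.6, 196.4], [0.0, 0.0, 1.0]] [[0.013, 1.0, 0.006], [0.663, -0.004, -0.749], [-0.749, 0.014, -0.663]] [ -17.8 -279.1 1264.6]
top [[373.3, 0.0, 252.8], [0.0, 373.3, 192.7], [0.0, 0.0, 1.0]] [[-0.016, -1.0, -0.024], [-0.995, 0.018, -0.095], [0.096, 0.022, -0.995]] [ 30.5 623.  768. ]
wrist [[297.3, 0.0, 255.3], [0.0, 297.3, 189.0], [0.0, 0.0, 1.0]] [[0.323, -0.946, -0.002], [-0.914, -0.313, 0.258], [-0.245, -0.082, -0.966]] [-575.   -33.7  378.1]
```

View pics/scene0.png

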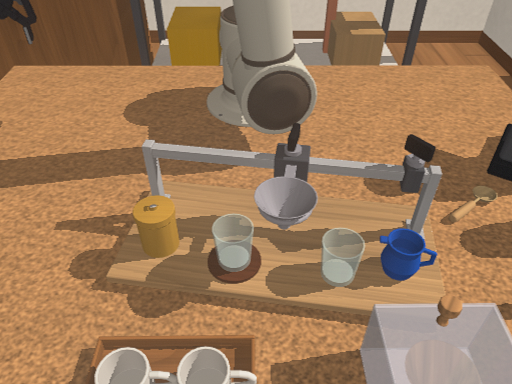

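View pics/top0.png

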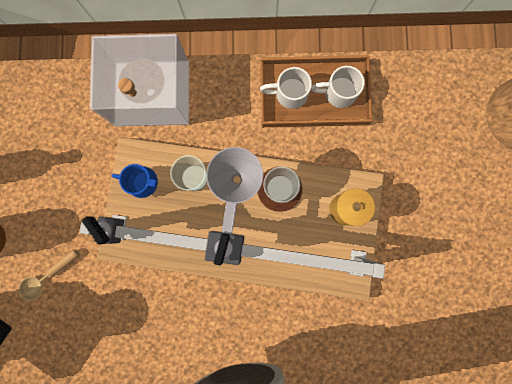

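The scene view shows the carriage at about (292,160) with its black bar at (294,137), and the coaster tumbler at (234,243). In the top view the knob is at (222,249), the cone at (235,176), the coaster tumbler at (282,187), and the end-stop knob at (95,230). I'll enlarge both views.

Run:
```python
import cv2,pickle
C=pickle.load(open("c0.pkl","rb"))
def crop(n,x,y,w,h,k,o):
    im=C[n]["image"][y:y+h,x:x+w,::-1]
    im=cv2.resize(im,None,fx=k,fy=k,interpolation=cv2.INTER_CUBIC)
    for i in range(0,w,20): cv2.line(im,(i*k,0),(i*k,6),(0,0,255),1); cv2.putText(im,str(x+i),(i*k,18),0,.4,(0,0,255))
    for i in range(0,h,20): cv2.line(im,(0,i*k),(6,i*k),(0,0,255),1); cv2.putText(im,str(y+i),(8,i*k+5),0,.4,(0,0,255))
    cv2.imwrite(o,im)
crop("top",170,140,160,130,4,"pics/t1.png".replace("1","1"))
crop("scene",190,110,150,180-30+0,4,"pics/s1.png")
```

```text
(no output)
```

View pics/t1.png

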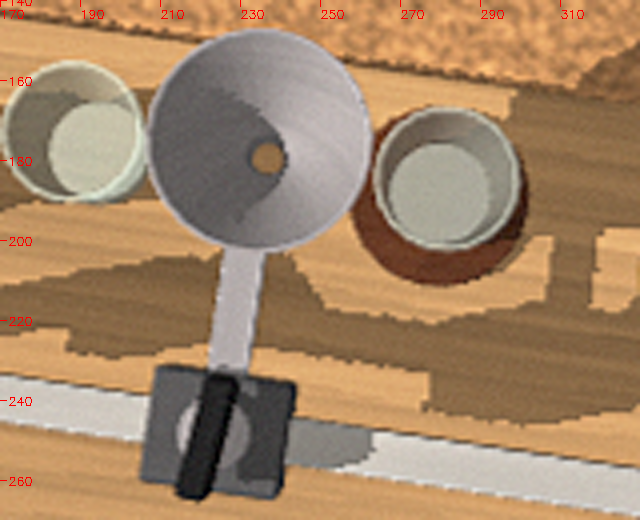

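Create cr.py:
```python
import cv2
def crop(im,x,y,w,h,k,o):
    im=cv2.resize(im[y:y+h,x:x+w,::-1],None,fx=k,fy=k,interpolation=cv2.INTER_CUBIC)
    for i in range(0,w,20): cv2.line(im,(i*k,0),(i*k,6),(0,0,255),1); cv2.putText(im,str(x+i),(i*k,18),0,.4,(0,0,255))
    for i in range(0,h,20): cv2.line(im,(0,i*k),(6,i*k),(0,0,255),1); cv2.putText(im,str(y+i),(8,i*k+5),0,.4,(0,0,255))
    cv2.imwrite(o,im)
```

```bash
python3 -c "
import pickle;from cr import crop
crop(pickle.load(open('c0.pkl','rb'))['scene']['image'],195,115,140,170,3,'pics/s1b.png')"
```

```text
(no output)
```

View pics/s1b.png

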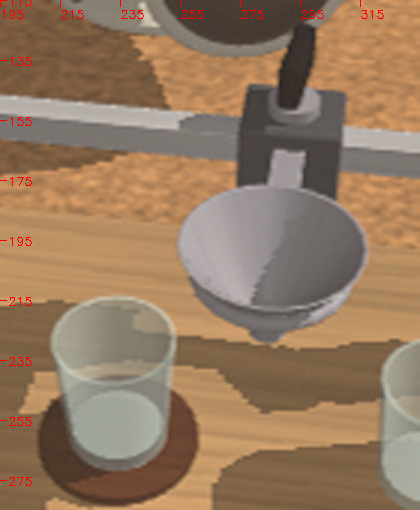

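The top crop gives tumbler rim centre (281.9,184.6), cone rim (235.1,174.9), spout hole (236.8,179.5) and collar (223,248). The bar ends are near (226,233) and (218,264). The scene crop gives tumbler rim (232.8,228.2), cone rim (285.8,197.5), spout tip (284.3,228.5) and collar (293.3,150).

Create geo.py:
```python
import numpy as np,pickle,cv2
from scipy.optimize import least_squares
def proj(c,X):
    p=c["R"]@X+c["t"]; m=c["mtx"]
    return m[:2,:2]@(p[:2]/p[2])+m[:2,2]
def tri(obs):  # [(cam,(u,v))]
    s=least_squares(lambda X:np.r_[tuple(proj(c,X)-u for c,u in obs)],[500,0,150.]); return s.x,np.sqrt(np.mean(s.fun**2))
def atz(c,u,z):
    d=c["R"].T@np.linalg.inv(c["mtx"])@np.r_[u,1]; o=-c["R"].T@c["t"]; return o+d*(z-o[2])/d[2]
```

Run:
```python
from geo import *
C=pickle.load(open("c0.pkl","rb"));T,S=C["top"],C["scene"]
for c in(T,S): print("cam",np.round(-c["R"].T@c["t"]))
for n,t,s,z in [("tum",(281.9,184.6),(232.8,228.2),118),("cone",(235.1,174.9),(285.8,197.5),195),("spout",(236.8,179.5),(284.3,228.5),132),("collar",(223,248),(293.3,150),198)]:
    x,e=tri([(T,np.array(t)),(S,np.array(s))]); print(n,x.round(1),round(e,2),atz(T,np.array(t),z).round(1),atz(S,np.array(s),z).round(1))
a=[atz(T,np.array(p),z) for p,z in (((226,234),234),((218,264),222),((355,264),190),((130,234),190),((214.5,233),195),((240.5,238),195))]
print(np.round(a,1))
d=a[0]-a[1];print("bar ang",np.arctan2(d[1],d[0]));d=a[3]-a[2];print("rail ang",np.arctan2(d[0],d[1]))
```

```text
cam [547.   2. 824.]
cam [ 1.132e+03 -1.000e+00  6.290e+02]
tum [630.  -36.2 114.2] 0.52 [629.5 -37.4 118. ] [633.7 -34.8 118. ]
cone [639.4  47.9 190.4] 0.58 [638.7  46.1 195. ] [644.6  48.6 195. ]
spout [640.3  49.  123.3] 0.36 [639.1  47.4 132. ] [648.7  48.9 132. ]
collar [515.5  68.9 191.1] 0.3 [515.8  67.5 198. ] [525.   68.5 198. ]
[[ 539.3   58.8  234. ]
 [ 491.8   73.2  222. ]
 [ 485.8 -151.9  190. ]
 [ 541.3  226.8  190. ]
 [ 540.8   81.9  195. ]
 [ 531.8   38.2  195. ]]
bar ang -0.2932568108337702
rail ang 0.145578336836253
```

Sizes and reach agree: knob to spout is about 125 mm, the track offset about 3 mm, and the slide about -85 mm along the rail. Joint 6 would run out of range during the clockwise turn, so I need the half-turned grasp, reached by turning about -2.5. I'll move up and over first.

Create to.py:
```python
import sys,numpy as np
from scipy.spatial.transform import Rotation as Ro
from rig import r
x,y,z,yaw=map(float,sys.argv[1:5]); s=r.get_state(); M=Ro.from_quat(s["tcp_rot"]).as_matrix()
y0=np.arctan2(M[1,0],M[0,0]); print("pos",s["position"].round(1),"yaw",y0.round(3),"j",s["joints"].round(2),"t",s["time_s"])
print("tool shift",(M.T@(np.array([x,y,z])-s["position"])).round(1),"turn",round(y0-yaw,3))
```

```text
(no output)
```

inch_along([
  [30,-28,-15,-0.12,85],
  [60,-56,-30,-0.24,85],
  [90,-84,-45,-0.36,85],
  [120,-112,-60,-0.48,85],
  [150,-140,-70,-0.6,85],
  [180,-168,-75,-0.72,85],
  [210,-196,-75,-0.84,85],
  [240,-224,-75,-0.96,85],
  [270,-252,-75,-1.08,85],
  [300,-280,-75,-1.2,85],
])

```text
time_s: 0.98
position: [377.0, -184.9, 306.4]
tcp_rot: [0.72, 0.694, 0.0, 0.0]
contact_force: [1.1, -1.5, 1.0]
finger_gap: 85.0
grasp_force: 0.0
```

```bash
python3 to.py 516 68 300 2.85
```

```text
pos [ 377.  -184.9  306.4] yaw 1.535 j [-0.64 -0.19  1.62  0.    1.71 -0.6 ] t 0.9833
tool shift [257.7 130.    6.5] turn -1.315
```

inch_along([
  [22,11,0,-0.12,85],
  [44,22,0,-0.24,85],
  [66,33,0,-0.36,85],
  [88,44,0,-0.48,85],
  [110,55,0,-0.6,85],
  [132,66,0,-0.72,85],
  [154,77,0,-0.84,85],
  [176,88,0,-0.96,85],
  [198,99,0,-1.08,85],
  [220,110,0,-1.2,85],
])

```text
time_s: 1.82
position: [496.0, 29.7, 306.2]
tcp_rot: [0.201, 0.979, 0.0, -0.0]
contact_force: [1.0, -1.6, 0.6]
finger_gap: 85.4
grasp_force: 0.0
```

```bash
python3 to.py 516 68 300 2.85
```

Run:
```python
from rig import r;import pickle;from cr import crop
c=r.capture("wrist");pickle.dump(c,open("w1.pkl","wb"));crop(c["image"],0,0,512,384,1,"pics/w1.png");print(-c["R"].T@c["t"],c["R"].round(2).tolist())
```

```text
pos [496.   29.7 306.2] yaw 2.736 j [-0.1  -0.03  1.48  0.    1.69 -1.26] t 1.8167
tool shift [-3.3 43.1  6.2] turn -0.114
[435.72438303  54.61189972 448.5136537 ] [[0.4, 0.92, 0.0], [0.89, -0.38, 0.26], [0.24, -0.1, -0.97]]
```

View pics/w1.png

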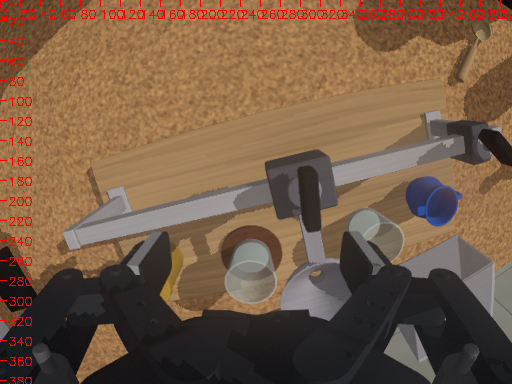

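The bar shows at about (310,198), with the collar behind it at (303,188), and the fingers in the lower half. I'll enlarge it.

```bash
python3 -c "
import pickle;from cr import crop
crop(pickle.load(open('w1.pkl','rb'))['image'],255,145,90,95,6,'pics/w1c.png')"
```

```text
(no output)
```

View pics/w1c.png

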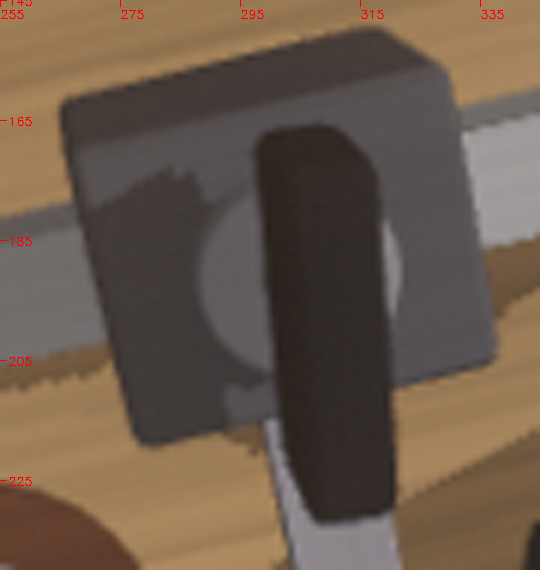

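The bar is clearly darker than the carriage, so I'll fit a 50x13x28 box silhouette to x, y, z and yaw in the wrist view together with the top view.

Create bar.py:
```python
from geo import *
from scipy.optimize import minimize
def pj(c,X,fish):
    p=(c["R"]@X.T).T+c["t"]; m=c["mtx"]
    if fish: return cv2.fisheye.projectPoints(p[:,None].astype(float),np.zeros(3),np.zeros(3),m,np.zeros(4))[0][:,0]
    return p[:,:2]/p[:,2:]*[m[0,0],m[1,1]]+m[:2,2]
B=np.array([(a*25,b*6.5,c) for a in(-1,1) for b in(-1,1) for c in(0,-28)])
def mask(c,roi,th):
    x,y,w,h=roi; g=c["image"][y:y+h,x:x+w].max(2); g=cv2.resize(g,None,fx=6,fy=6,interpolation=cv2.INTER_CUBIC)
    n,l,st,ce=cv2.connectedComponentsWithStats((g<th).astype(np.uint8)); k=1+st[1:,4].argmax(); print("area",st[k]//6); return (l==k)
def fit(views,x0):
    ms=[(c,roi,f,mask(c,roi,th)) for c,roi,th,f in views]
    def cost(q):
        ca,sa=np.cos(q[3]),np.sin(q[3]); X=B@np.array([[ca,-sa,0],[sa,ca,0],[0,0,1]]).T+q[:3]; s=0
        for c,roi,f,m in ms:
            u=(pj(c,X,f)-roi[:2]+.5)*6-.5; im=np.zeros(m.shape,np.uint8)
            cv2.fillConvexPoly(im,cv2.convexHull(np.round(u*16).astype(np.int32)),1,shift=4); im=im>0; s+=1-(im&m).sum()/(im|m).sum()
        return s
    b=min((minimize(cost,np.array(x0)+d,method="Nelder-Mead",options=dict(initial_simplex=np.array(x0)+d+np.vstack([np.zeros(4),np.diag([6,6,6,.12])]))) for d in ([0,0,0,0],[3,-3,-4,.05],[-4,3,4,-.05])),key=lambda b:b.fun)
    return b.x.round(3),round(b.fun,3)
```

Run:
```python
from bar import *
w=pickle.load(open("w1.pkl","rb"));T=pickle.load(open("c0.pkl","rb"))["top"]
V=(w,(290,155,50,85),52,True);U=(T,(205,228,32,40),42,False)
for vs in([V],[U],[V,U]): print(fit(vs,[516,68,234,-.25]))
```

```text
area [   8   11   22   65 6404]
(array([ 5.25613e+02,  6.94140e+01,  2.03731e+02, -2.78000e-01]), np.float64(0.1))
area [   9    5   15   31 1360]
(array([ 5.13596e+02,  7.32180e+01,  1.74520e+02, -2.86000e-01]), np.float64(0.218))
area [   8   11   22   65 6404]
area [   9    5   15   31 1360]
(array([ 5.16975e+02,  6.76880e+01,  2.26268e+02, -2.48000e-01]), np.float64(0.462))
```

inch_along([
  [-1,14,10,-0.05,85],
  [-2,28,20,-0.1,85],
  [-3,42,30,-0.13,85],
  [-3,42,36,-0.13,85],
  [-3,42,36,-0.13,85],
])

```text
time_s: 2.28
position: [514.8, 66.1, 268.6]
tcp_rot: [0.14, 0.99, -0.0, -0.001]
contact_force: [-0.7, -0.4, 0.2]
finger_gap: 85.3
grasp_force: 0.0
```

```bash
python3 to.py 516 68 270 2.87
```

Run:
```python
from rig import r;from cr import crop;from bar import *
c=r.capture("wrist");pickle.dump(c,open("w2.pkl","wb"));crop(c["image"],205,100,140,180,3,"pics/w2.png")
w=pickle.load(open("w1.pkl","rb"))
print(-c["R"].T@c["t"])
print(pj(c,np.array([[516,68,234.],[540,61,234],[492,75,234]]),True))
```

```text
pos [514.8  66.1 268.6] yaw 2.86 j [-0.02  0.02  1.5  -0.    1.62 -1.31] t 2.2833
tool shift [-0.6  2.2 -1.4] turn -0.01
[452.19801876  83.42492511 411.08428084]
[[259.9777143  217.44143858]
 [259.71103972 252.56515376]
 [260.2175961  178.96941448]]
```

View pics/w2.png

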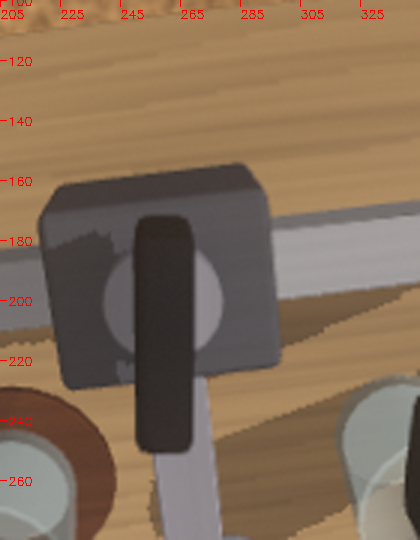

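The bar in this view spans columns 249.7 to 269.7 and rows 171.7 to 251. My prediction (column 260, far end at row 252.6) agrees to about 1 mm, and the bar is square to the gripper. Next I check its height from both wrist views.

Run:
```python
from bar import *
w=pickle.load(open("w1.pkl","rb"));c=pickle.load(open("w2.pkl","rb"))
V=(w,(290,155,50,85),52,True);U=(c,(235,160,50,100),52,True)
for vs in([U],[V,U]): print(fit(vs,[516,68,234,-.27]))
# collar-top disc centre, both wrist views
def atc(q): return [pj(w,q[None],True)[0],pj(c,q[None],True)[0]]
o=[np.array([304.5,190.5]),np.array([259.2,200.5])]
s=least_squares(lambda q:np.r_[tuple(a-b for a,b in zip(atc(q),o))],[516,68,198.]);print("collar",s.x.round(1),s.fun.round(1))
```

```text
area [  14   12   19   78 7110]
(array([ 5.22336e+02,  6.58800e+01,  2.09242e+02, -2.73000e-01]), np.float64(0.149))
area [   8   11   22   65 6404]
area [  14   12   19   78 7110]
(array([ 5.19283e+02,  6.70580e+01,  2.23141e+02, -2.67000e-01]), np.float64(0.4))
collar [516.8  67.8 194.5] [ 0.  0. -0. -0.]
```

Knob axis is (516.7, 67.8) and collar height 194.5 against 198 in the text, which is within calibration. I'll descend and grip.

inch_along([
  [-1,2,20,-0.01,60],
  [-1,2,40,-0.01,45],
  [-1,2,54,-0.01,35],
  [-1,2,60,-0.01,30],
  [-1,2,63,-0.01,25],
  [-1,2,63,-0.01,20],
  [-1,2,63,-0.01,5],
  [-1,2,63,-0.01,5],
  [-1,2,63,-0.01,5],
  [-1,2,63,-0.01,5],
], squeeze=30)

```text
time_s: 3.17
position: [517.0, 67.2, 208.3]
tcp_rot: [0.136, 0.991, 0.0, 0.001]
contact_force: [-0.9, -1.7, 7.9]
finger_gap: 12.7
grasp_force: 34.9
```

```bash
python3 to.py 516 68 205 2.87
```

```text
pos [517.   67.2 208.3] yaw 2.87 j [-0.02  0.05  1.6  -0.    1.5  -1.32] t 3.1667
tool shift [1.2 0.5 3.3] turn -0.0
```

inch_along([
  [0,0,-2,0,5],
  [-1,-10,-2,0,5],
  [-2.6,-20,-2,0,5],
  [-3.9,-31,-2,0,5],
  [-5.3,-42,-2,0,5],
  [-6.7,-53,-2,0,5],
  [-8,-63,-2,0,5],
  [-9.4,-74,-2,0,5],
  [-10.3,-81,-2,0,5],
  [-10.7,-84,-2,0,5],
])

```text
time_s: 4.0
position: [503.3, -17.7, 208.6]
tcp_rot: [0.136, 0.991, -0.0, -0.001]
contact_force: [-6.6, 3.3, -20.1]
finger_gap: 12.7
grasp_force: 31.5
```

inch_along([
  [0,0,0,0,5],
  [0,0,0,0,5],
  [0,0,0,0,5],
])

```text
time_s: 4.25
position: [503.4, -17.4, 208.6]
tcp_rot: [0.136, 0.991, -0.0, -0.001]
contact_force: [-7.8, -0.6, -20.2]
finger_gap: 12.1
grasp_force: 31.5
```

Run:
```python
from rig import r;from cr import crop;import pickle
C={n:r.capture(n) for n in("scene","top","wrist")};pickle.dump(C,open("c1.pkl","wb"))
import cv2,numpy as np
crop(C["top"]["image"],215,140,130,145,4,"pics/a.png");crop(C["scene"]["image"],185,130,110,145,4,"pics/b.png")
a,b=cv2.imread("pics/a.png"),cv2.imread("pics/b.png");b=b[:, :800-0];s=np.hstack([cv2.resize(a,(430,480)),cv2.resize(b,(364,480))]);cv2.imwrite("pics/ab.png",s)
```

```text
(no output)
```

View pics/ab.png

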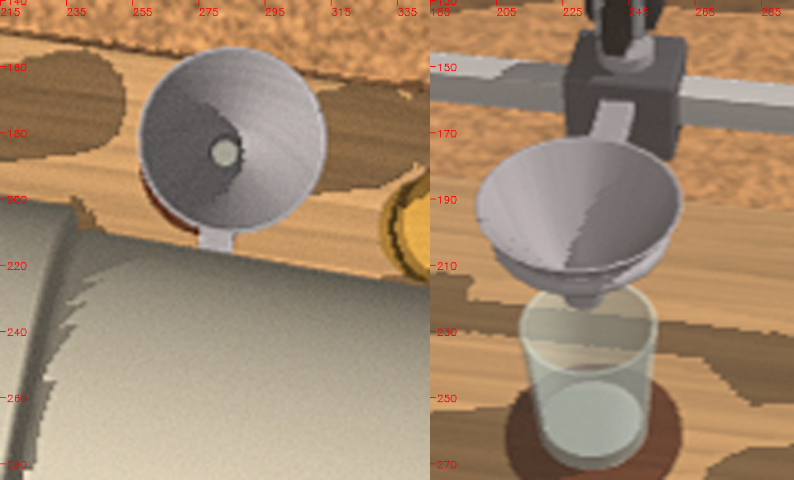

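In the top view the cone rim centre is now (285.3,182.3) and the spout hole (282.8,186.1). In the scene view the spout tip is (231.2,222.4), the cone rim (230.2,191.6) and the tumbler rim (232.7,228.5). I'll work out what error is left along the rail.

Run:
```python
from geo import *
C=pickle.load(open("c1.pkl","rb"));T,S=C["top"],C["scene"]
A=lambda *p:np.array(p)
rail=A(.145,.989,0)
tt=atz(T,A(281.9,184.6),118);ts=atz(S,A(232.75,228.35),118)
for n,c,u,z,t in [("coneT",T,A(285.3,182.3),195,tt),("spoutT",T,A(282.8,186.1),132,tt),("coneS",S,A(230.2,191.6),195,ts),("spoutS",S,A(231.2,222.4),132,ts)]:
    p=atz(c,u,z);print(n,p.round(1),t.round(1),"along",((p-t)@rail).round(1),"perp",((p-t)@A(.989,-.145,0)).round(1))
for n,c0,u0,z in [("cone",S,A(285.8,197.5),195),("coneT",T,A(235.1,174.9),195)]: pass
print(tri([(T,A(285.3,182.3)),(S,A(230.2,191.6))]),tri([(T,A(282.8,186.1)),(S,A(231.2,222.4))]))
```

```text
coneT [624.4 -38.9 195. ] [629.5 -37.4 118. ] along -2.2 perp -4.9
spoutT [625.1 -38.3 132. ] [629.5 -37.4 118. ] along -1.5 perp -4.3
coneS [630.3 -36.2 195. ] [634.1 -34.8 118. ] along -1.9 perp -3.5
spoutS [634.2 -36.9 132. ] [634.1 -34.8 118. ] along -2.0 perp 0.4
(array([624.91721051, -37.81008234, 190.3759458 ]), np.float64(0.5691460400693037)) (array([625.97431148, -38.02383285, 123.81133605]), np.float64(0.25366241630053254))
```

The spout is about 2 mm too far along -rail, and the rail's angle refines to about 0.16. I'll correct that, relax the vertical pull, and turn part-way while the carriage is still free, then check again.

inch_along([
  [0.7,1,1.4,0,5],
  [0.7,2,1.4,0,5],
  [0.7,2,1.4,0,5],
  [0.7,2,1.4,0.1,5],
  [0.7,2,1.4,0.2,5],
  [0.7,2,1.4,0.3,5],
  [0.7,2,1.4,0.4,5],
  [0.7,2,1.4,0.45,5],
  [0.7,2,1.4,0.45,5],
  [0.7,2,1.4,0.45,5],
])

```text
time_s: 5.23
position: [503.6, -15.2, 208.5]
tcp_rot: [0.354, 0.935, -0.0, -0.0]
contact_force: [-10.3, 0.9, -4.2]
finger_gap: 12.2
grasp_force: 33.5
```

```bash
python3 to.py 503.4 -17.4 208 1.47
```

Run:
```python
from rig import r;from cr import crop;import pickle
C={n:r.capture(n) for n in("scene","top")};pickle.dump(C,open("c2.pkl","wb"))
D=pickle.load(open("c1.pkl","rb"));print(r.get_state()["wrist_torque"])
import cv2,numpy as np
# shift of the cone between the pictures
for n,(x,y,w,h) in dict(top=(252,148,66,66),scene=(198,170,66,54)).items():
    a,b=[cv2.cvtColor(q[n]["image"],cv2.COLOR_RGB2GRAY).astype(np.float32)[y:y+h,x:x+w] for q in(D,C)]
    print(n,cv2.phaseCorrelate(a,b,cv2.createHanningWindow((w,h),cv2.CV_32F)))
```

```text
pos [503.6 -15.2 208.5] yaw 2.419 j [-0.18  0.01  1.63 -0.    1.5  -1.03] t 5.2333
tool shift [-1.3 -1.8  0.5] turn 0.949
[-0.06959352  1.6805714  -0.12043824]
top ((-1.1289013976308553, -0.18979839010598454), 0.9907647121099779)
scene ((1.2715539053658205, 0.09680326206261469), 0.9239854135631044)
```

Both views show the cone moved 1.9 to 2.0 mm, so it is centred. Continuing the turn.

inch_along([
  [0.4,-0.3,0,0.1,5],
  [0.4,-0.3,0,0.2,5],
  [0.4,-0.3,0,0.3,5],
  [0.4,-0.3,0,0.4,5],
  [0.4,-0.3,0,0.5,5],
  [0.4,-0.3,0,0.6,5],
  [0.4,-0.3,0,0.7,5],
  [0.4,-0.3,0,0.74,5],
  [0.4,-0.3,0,0.74,5],
])

```text
time_s: 6.08
position: [503.2, -15.2, 208.5]
tcp_rot: [0.669, 0.743, -0.0, -0.0]
contact_force: [-8.7, -0.9, -5.5]
finger_gap: 12.6
grasp_force: 33.5
```

```bash
python3 to.py 503.4 -15.2 208 1.57
python3 -c "
from rig import r;print(r.get_state()['wrist_torque'])"
```

```text
pos [503.2 -15.2 208.5] yaw 1.676 j [-0.18  0.01  1.63 -0.    1.5  -0.29] t 6.0833
tool shift [-0.   0.2  0.5] turn 0.106
[ 0.00498107  1.51897797 -0.06025153]
```

inch_along([
  [0,0,0,0.04,5],
  [0,0,0,0.08,5],
  [0,0,0,0.12,5],
  [0,0,0,0.12,5],
])

```text
time_s: 6.42
position: [503.2, -15.2, 208.5]
tcp_rot: [0.712, 0.702, -0.001, -0.0]
contact_force: [-9.0, -0.7, -5.0]
finger_gap: 12.4
grasp_force: 35.4
```

```bash
python3 to.py 503.4 -15.2 208 1.57
python3 -c "
from rig import r;print(r.get_state()['wrist_torque'])"
```

```text
pos [503.2 -15.2 208.5] yaw 1.557 j [-0.18  0.01  1.63 -0.    1.5  -0.17] t 6.4167
tool shift [-0.   0.2  0.5] turn -0.013
[0.04784735 1.61620233 0.66456336]
```

The torque has risen to 0.66 N m at about 1.31 rad of turn, so this is the stop (0.09 + 1.31 ≈ 1.4). One small confirming nudge, then relax, release and rise.

inch_along([
  [0,0,0,0.04,5],
  [0,0,0,0.04,5],
  [0,0,0,0.04,5],
])

```text
time_s: 6.67
position: [503.2, -15.1, 208.6]
tcp_rot: [0.725, 0.689, -0.0, 0.0]
contact_force: [-8.5, -0.0, -5.2]
finger_gap: 12.5
grasp_force: 49.1
```

```bash
python3 -c "
from rig import r;print(r.get_state()['wrist_torque'],r.get_state()['joints'])"
```

```text
[-0.02252463  1.65611082  1.17285153] [-1.82661413e-01  1.01267778e-02  1.63438698e+00 -8.11905371e-04
  1.49764599e+00 -1.31874712e-01]
```

inch_along([
  [0,0,0,0,5],
  [0,0,0,-0.02,20],
  [0,0,0,-0.02,40],
  [0,0,0,-0.02,60],
  [0,0,0,-0.02,60],
  [0,0,-15,-0.02,60],
  [0,0,-35,-0.02,60],
  [0,0,-60,-0.02,60],
  [0,0,-90,-0.02,60],
  [0,0,-120,-0.02,60],
])

```text
time_s: 7.5
position: [503.6, -14.4, 329.4]
tcp_rot: [0.718, 0.696, 0.0, 0.0]
contact_force: [0.2, -0.1, 0.5]
finger_gap: 60.2
grasp_force: 0.0
```

```bash
python3 to.py 400 -200 330 1.57
```

```text
pos [503.6 -14.4 329.4] yaw 1.54 j [-0.18 -0.01  1.42  0.    1.74 -0.15] t 7.5
tool shift [-188.8  -97.8   -0.6] turn -0.03
```

inch_along([
  [-30,-12,-10,0,60],
  [-60,-24,-10,0,60],
  [-90,-36,-10,0,60],
  [-120,-48,-10,0,60],
  [-150,-60,-10,0,60],
  [-180,-72,-10,0,60],
  [-210,-84,-10,0,60],
  [-240,-96,-10,0,60],
  [-270,-108,-10,0,60],
  [-270,-108,-10,0,60],
])

```text
time_s: 8.33
position: [385.5, -284.9, 337.8]
tcp_rot: [0.719, 0.695, -0.001, 0.0]
contact_force: [0.4, -0.1, -0.1]
finger_gap: 59.8
grasp_force: 0.0
```

Run:
```python
from rig import r;from cr import crop;import pickle
C={n:r.capture(n) for n in("scene","top")};pickle.dump(C,open("c3.pkl","wb"))
D=pickle.load(open("c2.pkl","rb"))
import cv2,numpy as np
for n,(x,y,w,h) in dict(top=(252,148,66,62),scene=(198,170,66,54)).items():
    a,b=[cv2.cvtColor(q[n]["image"],cv2.COLOR_RGB2GRAY).astype(np.float32)[y:y+h,x:x+w] for q in(D,C)]
    print(n,cv2.phaseCorrelate(a,b,cv2.createHanningWindow((w,h),cv2.CV_32F)))
crop(C["top"]["image"],215,140,130,145,4,"pics/a.png");crop(C["scene"]["image"],185,130,110,145,4,"pics/b.png")
a,b=cv2.imread("pics/a.png"),cv2.imread("pics/b.png");s=np.hstack([cv2.resize(a,(430,480)),cv2.resize(b,(364,480))]);cv2.imwrite("pics/ab3.png",s)
```

```text
top ((-0.4973237510953439, 0.16242525979280842), 0.9075083091027207)
scene ((0.6281793361364336, -0.08255946123880875), 0.9588398040567406)
```

View pics/ab3.png

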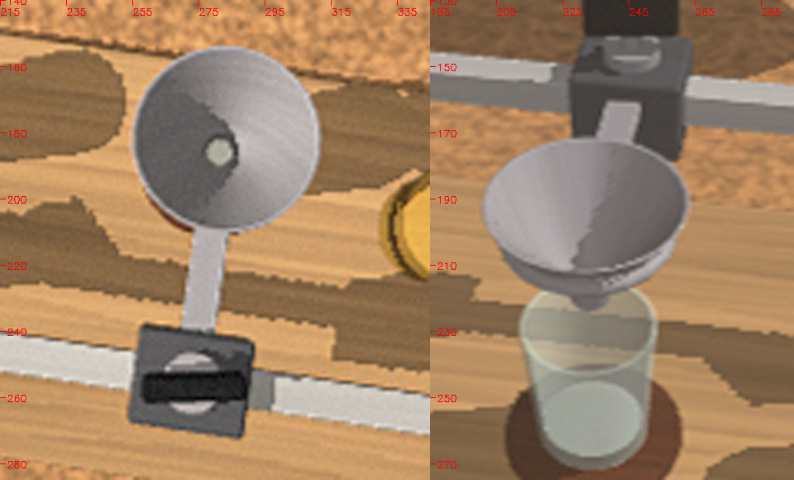

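The top view shows the bar about 0.17 to 0.2 rad off the rail, which is 1.4 from square, so the knob is at its stop. The spout hole is at (281.3,185.8), the cone rim at (283.6,182), and in the scene view the spout is at (232.7,222.7) over the tumbler rim at (232.7,228.4). The cone crept about 1 mm during clamping, so I'll quantify that.

Run:
```python
from geo import *
C=pickle.load(open("c3.pkl","rb"));T,S=C["top"],C["scene"]
A=lambda *p:np.array(p)
rail=A(.162,.987,0)
tt=atz(T,A(281.9,184.6),118);ts=atz(S,A(232.75,228.35),118)
for n,c,u,z,t in [("coneT",T,A(283.6,182.),195,tt),("spoutT",T,A(281.3,185.8),132,tt),("coneS",S,A(232.0,191.6),195,ts),("spoutS",S,A(232.7,222.6),132,ts)]:
    p=atz(c,u,z);print(n,"along",((p-t)@rail).round(1))
```

```text
coneT along 0.6
spoutT along 1.3
coneS along 0.7
spoutS along 0.5
```

The spout is within about 1 mm of centre along the rail, the knob is at its stop, the tumbler hasn't moved, and the robot is clear. Handing in.

```bash
python3 -c "
from rig import r;print(r.hand_in())"
```

```text
the job is handed in; nothing more can be done
None
```

The drip cone's spout is about 1 mm from centre along the rail over the coaster tumbler, the clamp knob is turned clockwise to its stop, the tumbler is where it stood, and the job is handed in at about 8.5 s; no verdict was returned.

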